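# Seat the light-guide rod in the lamp box

## Robot

A 7-joint arm with a two-finger parallel gripper is mounted at the origin on the work surface. World frame = base frame: x ahead of the robot, y to its left, z up, the work surface at z = 0. Lengths are in mm, angles in rad, forces in N, time in s.
With the tool pointing down it reaches from about 400 to 875 mm from the base axis. Payload 4.4 kg.
Tool frame: the origin (TCP) lies midway between the tips of the shut fingers; the grasp point (between the pads) lies ctrl.grip_depth behind it (ctrl.grip_depth is the distance from the TCP to the grasp point, in mm); z points along the fingers, y is the line along which they close (so a half turn about z gives the same grasp; the last joint's range is limited). The gripper opens to 85 mm and grips with 20 to 120 N. Pads are 22 mm wide; open, the fingers measure 114 mm over their backs; the gripper's body (76 mm by 85 mm) begins 54 mm behind the grasp point. The pads swing forward as they close: fully open they stand 13 mm farther back than shut.
Start: joints at [1.252, 0.628, 0.038, 1.517, -0.027, 0.996, -0.02], TCP at [162.603, -629.347, 231.313] pointing down, gripper open.
Joint ranges: [-3.06, 3.06], [-0.37, 2.12], [-1.25, 1.32], [0.18, 2.47], [-1.1, 4.24], [0.23, 1.98], [-2.94, 2.94]. Speed limits (rad/s): [2.57, 2.57, 3.14, 3.14, 3.14, 3.14, 3.14].

## Interface

Orientations are given as [roll, pitch, yaw] about the fixed x, y, z axes, in that order (R = Rz(yaw) Ry(pitch) Rx(roll)).
In Python, from cell import ctrl gives the robot as it stands.
- The arm moves only by the tool carry_out, never from a script. Its argument "deltas" is one flat list of numbers, 7 for each row, row after row: the turn, a rotation vector about the tool's x, y, z in degrees, then the shift along the tool's x, y, z in m, then the closure, from -1 (fully open) to 1 (shut). In form: [wx, wy, wz, dx, dy, dz, claw, wx, wy, wz, dx, dy, dz, claw, ...]. A call has 1 to 12 rows; each row shifts and turns the commanded pose from where the row before left it, along the tool's axes as they then stand; what a row does not reach is not made up. A row lasts 1/8 s, in which the tool goes at most 62.5 mm and 10.7 degrees, less where a joint would pass 70% of its speed; a pose out of reach is approached as far as the arm can. A call with a gripper value outside its range is refused whole. The fingers move at their own pace and stop on an object; the grip force is fixed at half the most. Time passes only in rows, so rows that do not move let the fingers close. It gives the time, the measured TCP pose, the force, the opening and the grip force at its end, in the units of the state.
- ctrl.read_state(): the state, without advancing time (a new reading comes with each control period).
- ctrl.get_image(name): name is "scene" or "top" or "wrist"; returns the picture (384x512x3 uint8, red, green, blue); there is no depth.
- ctrl.calibration(name): a dict with "mtx" (3x3 intrinsics, pixels), "R" (3x3) and "t" (3): a world point X has camera coordinates R X + t. Camera axes: x right, y down, z forward; pixel columns grow to the right and rows downward; lengths in mm; the calibration is good to about 2 mm. A picture is of the moment at which its call begins: read the wrist's pose just before it. calibration takes no time and is no camera call; for the wrist camera it gives the pose at the moment of the call.
- ctrl.finish_job(): hands the job in; it is judged then, once.
The state is a dict: "clock": time; "qpos": joint angles; "qd": joint speeds; "tau": joint torques, N m; "eef_pos": TCP position; "tool_rot": TCP orientation; "force": force on the tool from outside, world axes, zero at the start; "torque": the same for the moment, N m; "width": finger opening in mm; "gripper_force": force on a finger pad.
Only numpy, scipy, OpenCV 4.12 (cv2) and the standard library are available. Lean on these libraries where they do the work, as an engineer would, in place of code of your own. Each camera call takes 0.05 s, during which the arm holds its last target. There are 200 camera calls.

## Task

Take the steel light-guide rod off its wooden rest and lay it in the brass V-groove rail, nose towards the mahogany lamp box and still outside the brass flap. Then push it gently along the groove, nose first through the flap, until its nose has pressed the sprung end stop inside the box right back and the rod will go no further, never forcing it against the stop. Leave it lying there in the groove, let go, and do not disturb the other things on the table.

Things in the scene. Friction and masses are not known exactly. Their poses are not given: they have to be found in the camera images.
- rod: Plain steel light-guide rod, 20 mm diameter, 180 mm long, about 0.3 kg, centre of mass within 2 mm of the origin. Origin on its axis at mid-length; +x runs along the axis to the nose. The last 10 mm taper to an 11 mm flat nose; the other end (butt) is flat. Starts lying level in the notches of the rest, axis 26 mm above the table.
- rod_nose (a point): Centre of the rod's nose face, 90 mm along rod +x from its origin.
- rod_butt (a point): Centre of the rod's flat butt face, 90 mm along rod -x from its origin.
- rest: Fixed dark wood rod rest: base 130 x 24 x 6 mm with two 24 mm wide notched posts (9 mm long, notches open upward, tops 21 mm high) at 50 mm either side of its middle; between the posts there is nothing above the 6 mm base. Origin under its middle, on the table; x along the rod.
- rail: Fixed brass rail, 36 mm wide, top face 30 mm above the table, with a 90-degree V-groove (9 mm deep, 18 mm wide) along its whole top. Origin on the table under the front face of the lamp box, on the groove's centre line; +x runs along the groove into the box, z up. It reaches from x = -220 mm to x = +50 mm. The sliding rod's friction in the groove is some 1 to 5 N.
- groove (a point): Point on the axis of a rod seated in the groove, 120 mm outside the box front (rail x = -120 mm), 35 mm above the table, so 5 mm above the rail's top face: a rod laid with its origin here has its nose 30 mm short of the flap.
- lampbox: Fixed mahogany box without a lid, 170 mm long (x), 100 mm wide (y), 85 mm high, walls 7 mm. Same origin and axes as the rail: its front face is at x = 0. The front has an opening 48 mm wide and 62 mm high for the rail, closed above the rail by the brass flap.
- flap_mid (a point): Middle of the brass flap as it hangs shut, at box x = 3.5 mm, 46 mm above the table. The flap is 42 mm wide, 28 mm high, hinged along its upper edge 60 mm above the table; it swings freely inward when the rod's nose pushes it (well under 1 N) and then rests on the rod.
- stop_nearest (a point): Fixed point on the groove axis at box x = 60 mm. The end stop, a 20 mm brass pad on a wooden block, is set differently each time: its free face lies 0 to 45 mm beyond this point (+x), not measured. The pad springs back 4 mm with only about 1 N, then stops hard: there the rod is home, and groove friction keeps it so. The rod may press on the stop with 12 N at most.
- trial_frame: Horn-rimmed trial frame lying flat, about 120 x 150 x 7 mm, bystander. Origin under the bridge; side arms run to its -x.
- lens1: Copper-ringed glass trial lens, 38 mm diameter, 5 mm thick, with a small tab, bystander; origin under its centre.
- lens2: As lens1.
- lens3: As lens1.
- tray: Round pewter lens tray, 150 mm diameter, 18 mm high, bystander; origin under its centre.
- cleaner: Amber glass bottle, 44 mm diameter, 110 mm high, bystander; origin under its centre.
- ruler: Wooden ruler, 30 x 160 x 5 mm, bystander; origin under its centre.
Not all that is in view belongs to the job. There is more than one size of the rod; the one meant has the size given above.

How it is judged (in metres and radians):
On the way, in this order (a step that is already met when the one before it is completed fails the run):
1. the rod lies in the groove along the rail, nose still outside the flap (y of rod in the frame of rail between -0.003 and 0.003 m and z of rod in the frame of rail between 0.032 and 0.038 m and angle between the x axis of rod and the x axis of rail, either way round below 0.05 rad and x of rod_nose in the frame of rail below -0.001 m), for 0.2 s.
2. the rod, in the groove, has its nose pressing the end stop inside the box (y of rod in the frame of rail between -0.003 and 0.003 m and z of rod in the frame of rail between 0.032 and 0.038 m and angle between the x axis of rod and the x axis of rail, either way round below 0.05 rad and x of rod_nose in the frame of lampbox above 0.055 m and contact force between rod and lampbox above 0.65 N), for 0.2 s.
At the end, for the whole second after the job is handed in: The rod lies in the groove (axis within 3 mm of the seated line sideways and in height, within 0.05 rad of it), its nose at least 55 mm inside the box and held against the sprung end stop with more than 0.65 N (pad pressed back by about 2.6 mm or more of its 4 mm), at rest and let go (all of step 2 and linear speed of rod below 0.01 m/s and contact force between the fingers and rod below 0.05 N); the robot touches nothing.
It fails at once if the rod is forced against the box or its end stop with more than 12 N (contact force between rod and lampbox above 12 N).
It fails at once if the trial frame, a lens, the tray, the bottle or the ruler is shifted by more than 20 mm (distance of any of trial_frame, lens1, lens2, lens3, tray, cleaner, ruler from where it was at the start of the episode above 0.02 m).
It also fails if it takes over 56 s, if anything falls off the work surface, if the arm or the gripper's body presses on something with over 40 N, if the wrist force passes 120 N, or if a joint passes its speed limit or range.

## Working session

There is one attempt and no reset: what is moved stays moved. The work goes in short steps, Python scripts to look and compute and a tool call to move; the robot and the scene stay as the last step left them, time stands still between calls to the robot, and variables do not carry over. Pictures are saved under pics/ and viewed, at most 11 in all, crops included, and the job is handed in when it is done.

Besides the shell and the picture viewer there is one more tool, called as name(argument=value, ...) on one line, values as JSON. carry_out: Moves the arm, as the interface text tells. Its arguments: {"type":"object","properties":{"deltas":{"type":"array"}},"required":["deltas"]}

```bash
mkdir -p pics
cat > h.py <<'E'
import numpy as np, cv2
from cell import ctrl
def ray(name,uv,z):
    c=ctrl.calibration(name); K,R,t=map(np.array,(c["mtx"],c["R"],c["t"]))
    d=R.T@np.linalg.inv(K)@np.array([uv[0],uv[1],1.]); o=-R.T@t.ravel()
    return o+d*(z-o[2])/d[2]
def proj(name,X):
    c=ctrl.calibration(name); K,R,t=map(np.array,(c["mtx"],c["R"],c["t"]))
    p=K@(R@np.array(X,float)+t.ravel()); return p[:2]/p[2]
def snap(name,f):
    im=ctrl.get_image(name); cv2.imwrite("pics/"+f,im[:,:,::-1]); return im
E
python3 - <<'E'
from h import *
a=snap("top","top0.png"); b=snap("scene","scene0.png")
s=ctrl.read_state(); print({k:np.round(s[k],3) for k in s}, ctrl.grip_depth)
for n in("top","scene"):
    c=ctrl.calibration(n);print(n,np.round(c["mtx"],1).tolist(),np.round(c["R"],3).tolist(),np.round(c["t"],1).tolist())
E
```

```text
{'clock': np.float64(0.1), 'qpos': array([ 1.252,  0.629,  0.038,  1.518, -0.027,  0.996, -0.02 ]), 'qd': array([-0.   , -0.001, -0.   , -0.001,  0.   , -0.001, -0.   ]), 'tau': array([ 4.0000e-03, -5.6454e+01,  1.2310e+00, -1.9398e+01,  1.1000e-02,
        5.0000e-03, -0.0000e+00]), 'eef_pos': array([ 162.447, -628.796,  230.467]), 'tool_rot': array([-3.14 ,  0.   ,  0.253]), 'force': array([-0.764,  0.127,  0.01 ]), 'torque': array([-0.01 ,  0.011, -0.01 ]), 'gripper_force': np.float64(0.0), 'width': np.float64(85.649)} 18.700000000000003
top [[375.5, 0.0, 254.0], [0.0, 375.5, 190.4], [0.0, 0.0, 1.0]] [[0.006, -1.0, 0.011], [-0.998, -0.007, -0.065], [0.065, -0.01, -0.998]] [-13.7, 508.3, 984.7]
scene [[463.4, 0.0, 255.3], [0.0, 463.4, 196.3], [0.0, 0.0, 1.0]] [[0.811, 0.585, 0.007], [0.499, -0.685, -0.531], [-0.306, 0.434, -0.847]] [-440.7, -226.0, 1290.3]
```

View pics/top0.png

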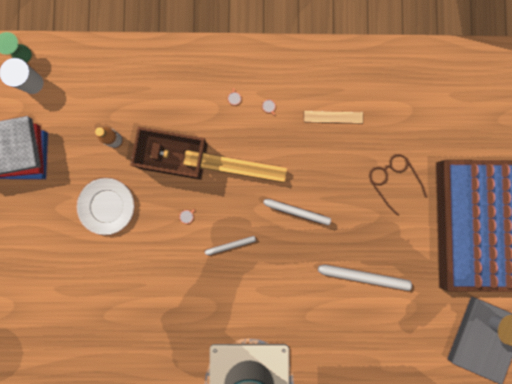

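View pics/scene0.png

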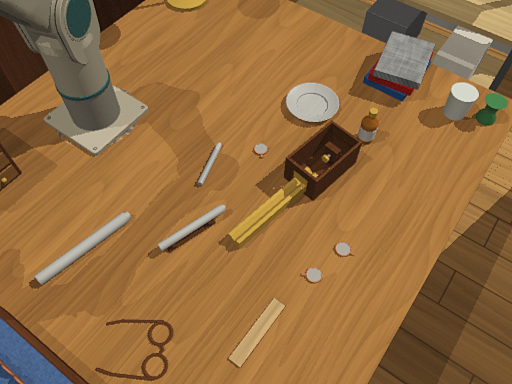

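Candidates for the rod in the top view are the middle rod at (297,212), about 180 mm long and with the dark rest under it, the small rod at (231,245) and the large rod at (365,278). I choose the middle one. Next I check it, and the nose end, in a close crop.

Run:
```python
from h import *
a=cv2.imread("pics/top0.png"); b=cv2.imread("pics/scene0.png")
c=cv2.resize(a[130:235,125:345],None,fx=3.5,fy=3.5,interpolation=cv2.INTER_CUBIC)[:, :770]
d=cv2.resize(b[195:255,150:310],(770,230*770//614),interpolation=cv2.INTER_CUBIC)
cv2.imwrite("pics/crop1.png",cv2.resize(np.vstack([c,d]),None,fx=.9,fy=.9))
# grey rod mask in both views, per-blob min-area rect
for n,im in(("top",a),("scene",b)):
    h=cv2.cvtColor(im,cv2.COLOR_BGR2HSV)
    m=((h[...,1]<45)&(h[...,2]>90)).astype(np.uint8)
    k,l,st,ce=cv2.connectedComponentsWithStats(m)
    for i in range(1,k):
        if 80<st[i,4]<4000:
            p=np.argwhere(l==i)[:,::-1].astype(np.float32); r=cv2.minAreaRect(p)
            v=cv2.fitLine(p,cv2.DIST_L2,0,.01,.01).ravel(); s=(p-v[2:])@v[:2]
            e=[v[2:]+v[:2]*(s.min()-.5),v[2:]+v[:2]*(s.max()+.5)]
            # width profile
            q=np.abs((p-v[2:])@np.array([-v[1],v[0]])); 
            W=[ray(n,x,26)[:2].round(1) for x in e]
            if max(r[1])/min(r[1])>3: print(n,st[i,4],np.round(e,1).tolist(),W,np.linalg.norm(W[0]-W[1]).round(1), [int(((s>=j)&(s<j+2)).sum()) for j in np.arange(s.min(),s.max(),2)])
# brass
for n,im in(("top",a),("scene",b)):
    h=cv2.cvtColor(im,cv2.COLOR_BGR2HSV)
    m=((h[...,0]>20)&(h[...,0]<32)&(h[...,1]>130)&(h[...,2]>120)).astype(np.uint8)
    k,l,st,ce=cv2.connectedComponentsWithStats(m)
    for i in range(1,k):
        if st[i,4]>60:
            r=cv2.minAreaRect(np.argwhere(l==i)[:,::-1].astype(np.float32)); print("brass",n,st[i],cv2.boxPoints(r).round(1).tolist(),[ray(n,x,30)[:2].round(1).tolist() for x in cv2.boxPoints(r)])
```

```text
top 499 [[263.5, 201.0], [329.8999938964844, 221.8000030517578]] [array([480. , -35.5]), array([ 426.4, -210.7])] 183.2 [8, 10, 13, 15, 13, 15, 15, 14, 15, 16, 14, 15, 16, 15, 14, 17, 15, 15, 17, 14, 15, 15, 15, 15, 17, 15, 14, 17, 16, 15, 14, 15, 12, 15, 3]
top 270 [[204.6999969482422, 252.8000030517578], [254.8000030517578, 238.10000610351562]] [array([343.9, 117.3]), array([382.8, -13.3])] 136.3 [9, 10, 11, 12, 10, 11, 11, 10, 10, 11, 11, 10, 12, 10, 10, 11, 11, 10, 11, 11, 10, 11, 11, 10, 11, 5]
top 894 [[317.5, 268.0], [411.6000061035156, 285.79998779296875]] [array([ 305.9, -177.4]), array([ 261.2, -423.1])] 249.7 [11, 14, 18, 19, 19, 20, 20, 18, 19, 20, 19, 20, 19, 19, 21, 18, 20, 20, 18, 21, 19, 19, 20, 18, 19, 21, 18, 20, 19, 18, 21, 19, 18, 20, 20, 20, 20, 18, 19, 20, 18, 21, 19, 19, 20, 18, 16, 4]
scene 255 [[199.1999969482422, 183.6999969482422], [219.8000030517578, 142.3000030517578]] [array([388.9, -21.7]), array([349.7, 110. ])] 137.4 [10, 11, 13, 10, 13, 11, 13, 10, 13, 10, 13, 11, 13, 10, 13, 11, 13, 10, 10, 13, 11, 9, 4]
scene 631 [[158.6999969482422, 247.5], [224.6
[... 557 characters left out ...]
22, 21, 22, 23, 21, 19, 14, 8]
brass scene [168   0  38   8 217] [[168.0, 0.0], [205.0, 0.0], [205.0, 7.0], [168.0, 7.0]] [[-151.9, 474.8], [-54.5, 546.6], [-31.5, 518.3], [-127.7, 447.4]]
brass scene [229 189  55  50 512] [[228.39999389648438, 233.3000030517578], [280.70001220703125, 188.3000030517578], [286.1000061035156, 194.60000610351562], [233.89999389648438, 239.60000610351562]] [[532.2, -89.9], [559.8, 82.8], [580.6, 75.5], [552.0, -95.4]]
brass scene [237 195  55  48 237] [[235.89999389648438, 239.8000030517578], [288.6000061035156, 194.1999969482422], [291.29998779296875, 197.39999389648438], [238.6999969482422, 243.0]] [[556.0, -92.9], [584.8, 80.0], [595.2, 76.4], [566.0, -95.6]]
```

View pics/crop1.png

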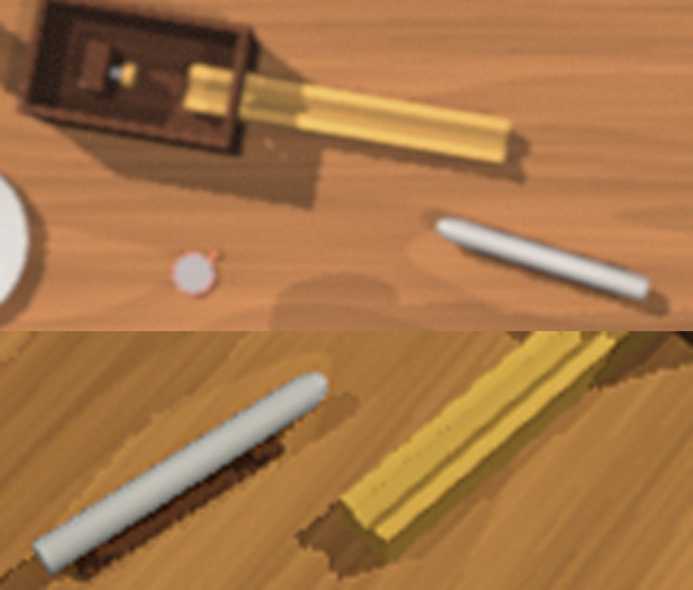

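The top crop shows that the chosen rod lies on the dark rest. Its taper, and so its nose, is at the left end, top view (263,201), and its flat butt is at (330,222). The box with the brass stop pad is at about (168,153). The rail's outer end is at about (286,175).

```bash
cat >> h.py <<'E'
def rel(xyz,yaw):
    "shift in present tool axes to reach xyz with tool down at yaw(rad), and wz deg"
    from scipy.spatial.transform import Rotation as Rn
    s=ctrl.read_state(); R0=Rn.from_euler("xyz",s["tool_rot"]); R1=Rn.from_euler("xyz",[np.pi,0,yaw])
    return R0.inv().apply(np.array(xyz)-s["eef_pos"]).round(1), np.degrees((R0.inv()*R1).as_rotvec()).round(2)
E
python3 - <<'E'
from h import *
from scipy.linalg import logm
from scipy.spatial.transform import Rotation as Rn
a=cv2.imread("pics/top0.png")
h=cv2.cvtColor(a,cv2.COLOR_BGR2HSV)
m=((h[...,0]>18)&(h[...,0]<35)&(h[...,1]>110)&(h[...,2]>90)).astype(np.uint8); m[:, :207]=0; m[:,300:]=0; m[:140]=0;m[195:]=0
p=np.argwhere(m)[:,::-1].astype(np.float32)
k,l,st,ce=cv2.connectedComponentsWithStats(m);i=1+st[1:,4].argmax();p=np.argwhere(l==i)[:,::-1].astype(np.float32)
b=cv2.boxPoints(cv2.minAreaRect(p));print(b.round(1).tolist(),[ray("top",x,30)[:2].round(1).tolist() for x in b])
print("pad",ray("top",(168.2,153.2),35).round(1))
print("box front top corners", ray("top",(125+253/3.15,130+35/3.15),85).round(1),ray("top",(125+238/3.15,130+152/3.15),85).round(1))
print(rel([453,-123,190],1.275))
s=ctrl.read_state();T0=np.eye(4);T0[:3,:3]=Rn.from_euler("xyz",s["tool_rot"]).as_matrix();T0[:3,3]=s["eef_pos"]
T1=np.eye(4);T1[:3,:3]=Rn.from_euler("xyz",[np.pi,0,1.275]).as_matrix();T1[:3,3]=[453,-123,190]
L=logm(np.linalg.inv(T0)@T1).real;print(L[:3,3]/12, np.degrees(L[1,0])/12)
E
```

```text
[[219.60000610351562, 169.39999389648438], [220.10000610351562, 166.1999969482422], [283.3999938964844, 176.6999969482422], [282.79998779296875, 180.0]] [[562.4, 80.8], [571.1, 79.5], [544.3, -87.6], [535.7, -86.2]]
pad [603.7 215.8  35. ]
box front top corners [626.8 112.8  85. ] [533.4 123.3  85. ]
(array([ 407.8, -417. ,   41.2]), array([-9.000e-02, -5.000e-02, -5.857e+01]))
[ 48.73521574 -14.30050044   3.39076955] -4.880578878433547
```

carry_out(deltas=[0, 0, -4.88, 0.0487, -0.0143, 0.0034, -1, 0, 0, -4.88, 0.0487, -0.0143, 0.0034, -1, 0, 0, -4.88, 0.0487, -0.0143, 0.0034, -1, 0, 0, -4.88, 0.0487, -0.0143, 0.0034, -1, 0, 0, -4.88, 0.0487, -0.0143, 0.0034, -1, 0, 0, -4.88, 0.0487, -0.0143, 0.0034, -1, 0, 0, -4.88, 0.0487, -0.0143, 0.0034, -1, 0, 0, -4.88, 0.0487, -0.0143, 0.0034, -1, 0, 0, -4.88, 0.0487, -0.0143, 0.0034, -1, 0, 0, -4.88, 0.0487, -0.0143, 0.0034, -1, 0, 0, -4.88, 0.0487, -0.0143, 0.0034, -1, 0, 0, -4.88, 0.0487, -0.0143, 0.0034, -1])

```text
clock: 1.6
eef_pos: [474.6, -134.9, 190.3]
tool_rot: [3.141, -0.0, 1.278]
force: [0.1, -0.2, 0.3]
width: 85.5
gripper_force: 0.0
```

Run:
```python
from h import *
a=snap("wrist","w1.png"); s=ctrl.read_state(); print(s["eef_pos"],s["tool_rot"],s["qd"].round(3),s["qpos"].round(2),s["force"])
print(rel([453,-123,60],1.275))
print("rod ends proj",proj("wrist",[479.2,-35.5,26]),proj("wrist",[426,-210,26]),"rail",proj("wrist",[549,-93,30]))
```

```text
[ 474.80524977 -126.42972739  190.03163197] [-3.13951743 -0.0055753   1.28941577] [ 0.042  0.003  0.007 -0.024 -0.023  0.029  0.049] [ 0.39  0.47 -0.26  1.99  0.17  0.7  -0.26] [-0.23210022  6.7552442  -0.50589296]
(array([ -3.5, -21.6, 130.1]), array([-0.12, -0.32,  0.83]))
rod ends proj [228.58593573  78.48171821] [229.5290133  259.81982208] rail [318.95303151 119.26920947]
```

View pics/w1.png

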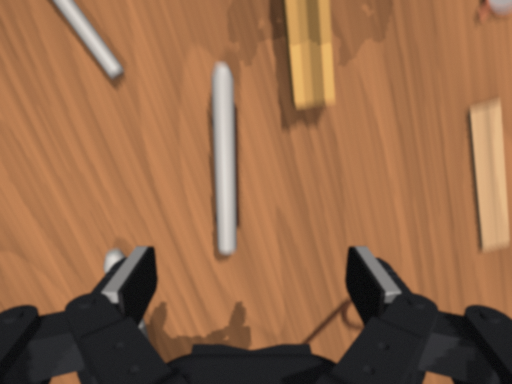

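The wrist view shows the rod from its nose at (222,63) to its butt at (228,254). The rail's outer end is at about (315,106), and the notched rest lies under the rod. The arm was still settling, so I measure again now that it is at rest.

```bash
cat > m.py <<'E'
from h import *
s=ctrl.read_state(); a=ctrl.get_image("wrist")
h=cv2.cvtColor(a,cv2.COLOR_RGB2HSV)
def ln(m,z,nm,pred):
    k,l,st,ce=cv2.connectedComponentsWithStats(m.astype(np.uint8))
    js=[j for j in range(1,k) if st[j,4]>300]
    j=min(js,key=lambda j:np.min(np.linalg.norm(np.argwhere(l==j)[:,::-1]-pred,axis=1))); p=np.argwhere(l==j)[:,::-1].astype(np.float32)
    P=np.array([ray("wrist",x,z)[:2] for x in p],np.float32)
    v=cv2.fitLine(P,cv2.DIST_L2,0,.01,.01).ravel().astype(float); d=v[:2]*np.sign(v[1]); q=(P-v[2:])@d; w=(P-v[2:])@np.array([-d[1],d[0]])
    # centre of the two edges
    mid=[(w[(q>=t)&(q<t+5)].max()+w[(q>=t)&(q<t+5)].min())/2 for t in np.arange(q.min()+12,q.max()-12,5)]
    print(nm,len(p),"ends",(v[2:]+d*q.min()).round(1),(v[2:]+d*q.max()).round(1),"yaw",np.arctan2(d[1],d[0]).round(4),"width",round(float(np.percentile(w,98)-np.percentile(w,2)),1),"edge mid",np.round(np.median(mid),1))
ln((h[...,1]<45)&(h[...,2]>110)&(np.arange(384)[:,None]<340),26+2,"rod",proj("wrist",[452,-123,26]))
ln((h[...,0]>19)&(h[...,0]<35)&(h[...,1]>110)&(h[...,2]>90),30,"rail",proj("wrist",[552,-75,30]))
print(s["eef_pos"].round(1),s["tool_rot"].round(4),s["force"].round(2),np.abs(s["qd"]).max().round(4))
E
python3 m.py; python3 -c "
from h import *
print(rel([453,-123,60],1.275))"
```

```text
(array([  0. , -22.4, 130.3]), array([-0.1 , -0.2 ,  0.61]))Traceback (most recent call last):
  File "m.py", line 13, in <module>
    ln((h[...,1]<45)&(h[...,2]>110)&(np.arange(384)[:,None]<340),26+2,"rod",proj("wrist",[452,-123,26]))
    ~~^^^^^^^^^^^^^^^^^^^^^^^^^^^^^^^^^^^^^^^^^^^^^^^^^^^^^^^^^^^^^^^^^^^^^^^^^^^^^^^^^^^^^^^^^^^^^^^^^^
  File "m.py", line 8, in ln
    P=np.array([ray("wrist",x,z)[:2] for x in p],np.float32)
                ~~~^^^^^^^^^^^^^
  File "h.py", line 4, in ray
    c=ctrl.calibration(name); K,R,t=map(np.array,(c["mtx"],c["R"],c["t"]))
ValueError: time passes only in moves, steps and waits
```

```bash
python3 - <<'E'
t=open("h.py").read()
t=t.replace('def ray(name,uv,z):\n    c=ctrl.calibration(name);','C={}\ndef cal(n):\n    if n not in C: C[n]=ctrl.calibration(n)\n    return C[n]\ndef ray(name,uv,z):\n    c=cal(name);').replace('    c=ctrl.calibration(name);','    c=cal(name);')
open("h.py","w").write(t)
E
python3 m.py
```

```text
rod 3556 ends [ 423.7 -216.5] [478.7 -40. ] yaw 1.2686 width 18.5 edge mid 0.0Traceback (most recent call last):
  File "m.py", line 14, in <module>
    ln((h[...,0]>19)&(h[...,0]<35)&(h[...,1]>110)&(h[...,2]>90),30,"rail",proj("wrist",[552,-75,30]))
    ~~^^^^^^^^^^^^^^^^^^^^^^^^^^^^^^^^^^^^^^^^^^^^^^^^^^^^^^^^^^^^^^^^^^^^^^^^^^^^^^^^^^^^^^^^^^^^^^^
  File "m.py", line 7, in ln
    j=min(js,key=lambda j:np.min(np.linalg.norm(np.argwhere(l==j)[:,::-1]-pred,axis=1))); p=np.argwhere(l==j)[:,::-1].astype(np.float32)
ValueError: min() iterable argument is empty
```

```bash
python3 - <<'E'
import cv2
a=cv2.imread("pics/w1.png");h=cv2.cvtColor(a,cv2.COLOR_BGR2HSV)
print(h[80,280:345:4].tolist())
E
sed -i 's/(h\[...,0\]>19)&(h\[...,0\]<35)&(h\[...,1\]>110)&(h\[...,2\]>90)/(h[...,0]>=17)\&(h[...,0]<35)\&(h[...,1]>95)\&(h[...,2]>70)/' m.py; python3 m.py; python3 -c "
from h import *
print(rel([452.,-126,60],1.269))"
```

```text
[[12, 138, 120], [13, 139, 114], [13, 145, 100], [17, 142, 154], [18, 137, 232], [18, 137, 231], [17, 141, 212], [17, 142, 206], [17, 142, 179], [17, 141, 170], [17, 143, 168], [17, 143, 218], [18, 136, 231], [17, 139, 224], [13, 140, 173], [13, 141, 174], [13, 140, 175]]
rod 3589 ends [ 424.2 -214.3] [478.4 -39. ] yaw 1.2706 width 18.2 edge mid 0.0
rail 4646 ends [548.1 -94.9] [562.5  -3.8] yaw 1.4144 width 35.7 edge mid 0.1
[ 474.4 -133.4  190.3] [-3.1406e+00 -1.2000e-03  1.2807e+00] [-0.56 -0.13  0.22] 0.0614
(array([  2.9, -24. , 130.4]), array([-0.03,  0.01,  0.45]))
```

carry_out(deltas=[0, 0, 0.4, 0.0007, -0.006, 0.0325, -1, 0, 0, 0, 0.0007, -0.006, 0.0325, -1, 0, 0, 0, 0.0007, -0.006, 0.0325, -1, 0, 0, 0, 0.0007, -0.006, 0.0325, -1, 0, 0, 0, 0, 0, 0.012, -1, 0, 0, 0, 0, 0, 0.012, -1, 0, 0, 0, 0, 0, 0.01, -1, 0, 0, 0, 0, 0, 0, -1, 0, 0, 0, 0, 0, 0, -1])

```text
clock: 2.92
eef_pos: [452.6, -126.9, 27.0]
tool_rot: [3.141, -0.0, 1.268]
force: [-0.3, -0.5, 0.4]
width: 85.3
gripper_force: 0.0
```

```bash
python3 -c "
from h import *
s=ctrl.read_state();print(s['eef_pos'],s['force'])
print(rel([452.,-126,22],1.269))"
```

```text
[ 452.63468204 -126.8740312    26.95921601] [-0.27095212 -0.45776246  0.4005907 ]
(array([ 0.6, -0.9,  5. ]), array([ 0.06, -0.01, -0.07]))
```

carry_out(deltas=[0, 0, 0, 0.0006, -0.0009, 0.005, -1, 0, 0, 0, 0, 0, 0, 1, 0, 0, 0, 0, 0, 0, 1, 0, 0, 0, 0, 0, 0, 1, 0, 0, 0, 0, 0, 0, 1, 0, 0, 0, 0, 0, 0, 1, 0, 0, 0, 0, 0, 0, 1, 0, 0, 0, 0, 0, 0, 1, 0, 0, 0, 0, 0, 0, 1])

```text
clock: 4.05
eef_pos: [451.3, -125.9, 21.8]
tool_rot: [-3.141, 0.0, 1.268]
force: [-1.6, 0.0, 5.7]
width: 17.6
gripper_force: 58.6
```

Run:
```python
from h import *
a=snap("wrist","w2.png"); cv2.imwrite("pics/w2c.png",cv2.resize(a[150:384,120:400,::-1],None,fx=2.5,fy=2.5,interpolation=cv2.INTER_CUBIC))
s=ctrl.read_state();print(s['eef_pos'],s['force'],s['width'],s["torque"])
```

```text
[ 451.32075344 -125.88370651   21.77344972] [-0.80294259 -0.05972073  5.492582  ] 17.671006780533315 [0.10522851 0.3000883  0.06313422]
```

View pics/w2c.png

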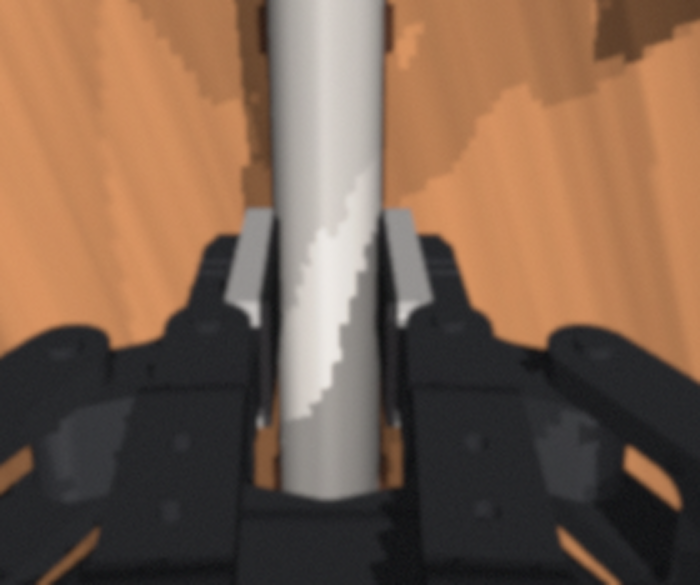

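The pads are closed on the rod (crop x 275–385). The width of 17.6 mm and the upward force show that the tips sit above the rod's widest line. I open, go lower and grip again.

carry_out(deltas=[0, 0, 0, 0, 0, 0, -0.2, 0, 0, 0, 0, 0, 0, -0.2, 0, 0, 0, 0, 0, 0, -0.2, 0, 0, 0, 0, 0, 0.0035, -0.2, 0, 0, 0, 0, 0, 0.004, -0.2, 0, 0, 0, 0, 0, 0, 1, 0, 0, 0, 0, 0, 0, 1, 0, 0, 0, 0, 0, 0, 1, 0, 0, 0, 0, 0, 0, 1, 0, 0, 0, 0, 0, 0, 1, 0, 0, 0, 0, 0, 0, 1])

```text
clock: 5.48
eef_pos: [451.3, -125.9, 14.2]
tool_rot: [-3.141, 0.0, 1.268]
force: [-1.6, 1.4, 5.1]
width: 17.9
gripper_force: 58.6
```

The width is unchanged, so it is a reading offset. The earlier, higher grip was sound, and it keeps the fingertips clear of the rail top. I go back to it.

carry_out(deltas=[0, 0, 0, 0, 0, 0, -0.2, 0, 0, 0, 0, 0, 0, -0.2, 0, 0, 0, 0, 0, 0, -0.2, 0, 0, 0, 0, 0, -0.0035, -0.2, 0, 0, 0, 0, 0, -0.0035, -0.2, 0, 0, 0, 0, 0, 0, 1, 0, 0, 0, 0, 0, 0, 1, 0, 0, 0, 0, 0, 0, 1, 0, 0, 0, 0, 0, 0, 1, 0, 0, 0, 0, 0, 0, 1, 0, 0, 0, 0, 0, -0.005, 1, 0, 0, 0, 0, 0, -0.01, 1])

```text
clock: 6.98
eef_pos: [451.0, -125.8, 36.1]
tool_rot: [-3.14, 0.0, 1.268]
force: [0.3, 0.4, -2.2]
width: 17.2
gripper_force: 58.7
```

carry_out(deltas=[0, 0, 0, 0, 0, -0.02, 1, 0, 0, 0, 0, 0, -0.02, 1, 0, 0, 0, 0, 0, -0.02, 1, 0, 0, 0, 0, 0, 0, 1, 0, 0, 0, 0, 0, 0, 1, 0, 0, 0, 0, 0, 0, 1])

```text
clock: 7.72
eef_pos: [450.9, -125.8, 95.3]
tool_rot: [-3.14, 0.0, 1.268]
force: [0.5, -0.2, -2.2]
width: 17.3
gripper_force: 58.8
```

Run:
```python
from h import *
s=ctrl.read_state();print(s['eef_pos'],s['tool_rot'],s['force'],s['width'],s["torque"])
a=snap("wrist","w3.png"); b=snap("scene","s3.png"); t=ctrl.get_image("top")
u=proj("scene",s["eef_pos"]).astype(int); print(u)
c=b[u[1]-75:u[1]+75,u[0]-80:u[0]+120,::-1]
cv2.imwrite("pics/c3.png",np.hstack([cv2.resize(c,(400,300),interpolation=cv2.INTER_CUBIC),cv2.resize(a[:,:,::-1],(400,300))]))
print(rel([563.7,3.9,100],1.4144))
```

```text
[ 450.91245363 -125.81460934   95.31406245] [-3.14003310e+00  1.63938681e-04  1.26792322e+00] [ 0.49749408 -0.23247512 -2.23897935] 17.26050396809617 [ 0.00061624  0.02383437 -0.02533059]
[187 211]
(array([157.3,  68.7,  -4.6]), array([-0.06, -0.  , -8.39]))
```

View pics/c3.png

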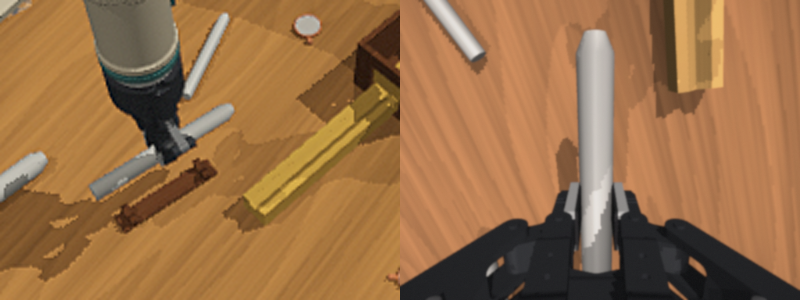

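The rod is held level, clear of the rest, with its nose ahead (wrist view, right half, about (595,35)). Next I carry it over the groove.

carry_out(deltas=[0, 0, 0, 0.019, 0.0086, 0, 1, 0, 0, 0, 0.019, 0.0086, 0, 1, 0, 0, 0, 0.019, 0.0086, 0, 1, 0, 0, 0, 0.019, 0.0086, 0, 1, 0, 0, 0, 0.019, 0.0086, 0, 1, 0, 0, 0, 0.019, 0.0086, 0, 1, 0, 0, 0, 0.019, 0.0086, 0, 1, 0, 0, 0, 0.019, 0.0086, 0, 1, 0, 0, -4.2, 0, 0, 0, 1, 0, 0, -4.2, 0, 0, 0, 1, 0, 0, 0, 0, 0, 0, 1, 0, 0, 0, 0, 0, 0, 1])

```text
clock: 9.38
eef_pos: [562.7, -1.2, 96.0]
tool_rot: [3.142, -0.0, 1.413]
force: [0.0, -0.4, -3.2]
width: 17.5
gripper_force: 58.8
```

Run:
```python
from h import *
s=ctrl.read_state();print(s['eef_pos'],s['tool_rot'],s['force'])
print(rel([562.8,-1.1,40],1.4144))
a=snap("wrist","w4.png")
```

```text
[562.73978242  -1.24561761  95.99871819] [ 3.14155833e+00 -6.28979099e-06  1.41309329e+00] [ 0.03543895 -0.42809577 -3.22612369]
(array([ 0.2,  0. , 56. ]), array([ 0.  , -0.  , -0.07]))
```

View pics/w4.png

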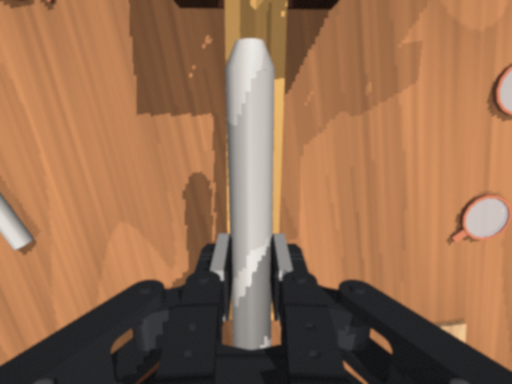

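Run:
```python
from h import *
a=cv2.imread("pics/w4.png");h=cv2.cvtColor(a,cv2.COLOR_BGR2HSV).astype(int)
s=ctrl.read_state(); d=np.array([np.cos(1.4144),np.sin(1.4144)]); n=np.array([-d[1],d[0]]); f=lambda X:((X[:2]-s["eef_pos"][:2])@d,(X[:2]-s["eef_pos"][:2])@n)
for v in (20,30,90,120,150,180):
    br=[u for u in range(200,310) if 15<=h[v,u,0]<35 and h[v,u,1]>110 and h[v,u,2]>60]; st=[u for u in range(200,310) if h[v,u,1]<60 and h[v,u,2]>90]
    print(v,br and (br[0],br[-1],[np.round(f(ray("wrist",(x,v),30)),1).tolist() for x in (br[0],br[-1])]), st and (st[0],st[-1],[np.round(f(ray("wrist",(x,v),101)),1).tolist() for x in (st[0],st[-1])]))
print(np.round(f(ray("wrist",(250,40),101)),1), np.round(f(np.array([548.1,-94.9])),1))
```

```text
20 (224, 287, [[115.7, 16.1], [115.6, -20.9]]) []
30 (225, 286, [[110.3, 15.6], [110.3, -20.4]]) []
90 (275, 285, [[76.4, -14.6], [76.4, -20.8]]) (226, 272, [[75.6, 10.6], [75.6, -8.3]])
120 (274, 282, [[58.2, -14.3], [58.2, -19.4]]) (227, 272, [[63.5, 10.5], [63.5, -8.5]])
150 (226, 281, [[39.0, 16.7], [39.0, -19.3]]) (228, 272, [[50.8, 10.3], [50.8, -8.7]])
180 (226, 280, [[18.7, 17.2], [18.7, -19.1]]) (230, 271, [[37.4, 9.7], [37.4, -8.5]])
[94.4  0.7] [-94.7  -0.2]
```

carry_out(deltas=[0, 0, 0.9, 0, 0.002, 0.01, 1, 0, 0, 0, 0, 0, 0.015, 1, 0, 0, 0, 0, 0, 0.015, 1, 0, 0, 0, 0, 0, 0.012, 1, 0, 0, 0, 0, 0, 0.006, 1, 0, 0, 0, 0, 0, 0.003, 1, 0, 0, 0, 0, 0, 0, 1, 0, 0, 0, 0, 0, 0, 1])

```text
clock: 10.42
eef_pos: [564.9, -1.7, 35.4]
tool_rot: [3.141, -0.0, 1.399]
force: [0.0, -0.2, -2.5]
width: 17.4
gripper_force: 58.8
```

carry_out(deltas=[0, 0, 0, 0, 0, 0.0015, 1, 0, 0, 0, 0, 0, 0.0015, 1, 0, 0, 0, 0, 0, 0.001, 1, 0, 0, 0, 0, 0, 0, 1])

```text
clock: 10.92
eef_pos: [564.4, -1.7, 30.9]
tool_rot: [-3.141, 0.0, 1.399]
force: [-0.2, 0.8, -1.9]
width: 17.7
gripper_force: 58.8
```

carry_out(deltas=[0, 0, 0, 0, 0, 0.0007, 1, 0, 0, 0, 0, 0, 0, 1])

```text
clock: 11.18
eef_pos: [564.4, -1.6, 30.7]
tool_rot: [3.142, 0.0, 1.399]
force: [-1.4, -0.1, 1.3]
width: 17.4
gripper_force: 59.4
```

Contact with the groove is clear. Now I release and lift.

carry_out(deltas=[0, 0, 0, 0, 0, 0, -0.2, 0, 0, 0, 0, 0, 0, -0.2, 0, 0, 0, 0, 0, 0, -0.2, 0, 0, 0, 0, 0, 0, -0.2, 0, 0, 0, 0, 0, -0.01, -0.2, 0, 0, 0, 0, 0, -0.02, -0.2, 0, 0, 0, -0.03, 0, -0.03, -0.2, 0, 0, 0, -0.05, 0, -0.03, -0.2, 0, 0, 0, -0.05, 0, 0, -0.2, 0, 0, 0, -0.04, 0, 0, 1, 0, 0, 0, 0, 0, 0, 1, 0, 0, 0, 0, 0, 0, 1])

```text
clock: 12.68
eef_pos: [535.8, -168.3, 120.8]
tool_rot: [3.141, -0.001, 1.399]
force: [0.1, 0.1, 0.2]
width: 0.6
gripper_force: 0.0
```

Run:
```python
from h import *
s=ctrl.read_state();print(s['eef_pos'],s['tool_rot'],s['force'],s['width'])
a=snap("wrist","w5.png"); b=snap("scene","s5.png")
cv2.imwrite("pics/c5.png",np.hstack([cv2.resize(b[150:270,210:370,::-1],(400,300),interpolation=cv2.INTER_CUBIC),cv2.resize(a[:,:,::-1],(400,300))]))
```

```text
[ 535.75355621 -168.34366114  120.82490312] [ 3.14077337e+00 -9.41303899e-04  1.39907159e+00] [0.06209679 0.13490699 0.22685764] 0.5655546356787384
```

View pics/c5.png

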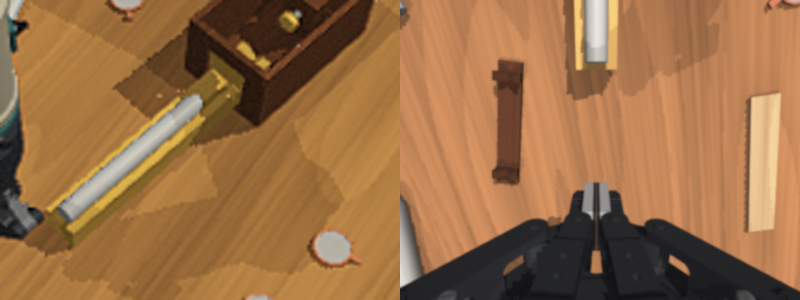

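The rod lies in the groove, its nose outside the flap (left half) and its butt near the rail's end (right half, (596,62)). Next I measure the butt and the rail line.

```bash
cat > m2.py <<'E'
from h import *
s=ctrl.read_state(); a=ctrl.get_image("wrist"); h=cv2.cvtColor(a,cv2.COLOR_RGB2HSV).astype(int)
d=np.array([np.cos(1.405),np.sin(1.405)]); n=np.array([-d[1],d[0]]); f=lambda X:np.round([(X[:2]-s["eef_pos"][:2])@d,(X[:2]-s["eef_pos"][:2])@n],1)
for v in (5,20,35,50,65,72,76,80,84,88):
    row=h[v,200:310]; st=np.where((row[:,1]<60)&(row[:,2]>80))[0]+200; br=np.where((row[:,0]>=15)&(row[:,0]<35)&(row[:,1]>110)&(row[:,2]>60))[0]+200
    print(v,len(st) and (st[0],st[-1],f(ray("wrist",((st[0]+st[-1])/2,v),40)),), len(br) and (br[0],br[-1],f(ray("wrist",(br[0],v),30)),f(ray("wrist",(br[-1],v),30))))
print(s["eef_pos"],s["tool_rot"])
E
python3 m2.py
```

```text
5 (np.int64(236), np.int64(266), array([ 1.27e+02, -1.00e-01])) (np.int64(222), np.int64(280), array([129.4,  18.7]), array([129.3, -18.9]))
20 (np.int64(237), np.int64(265), array([ 1.186e+02, -1.000e-01])) (np.int64(223), np.int64(279), array([120.7,  18.3]), array([120.5, -18.4]))
35 (np.int64(237), np.int64(265), array([110.,  -0.])) (np.int64(223), np.int64(278), array([111.7,  18.5]), array([111.6, -18. ]))
50 (np.int64(237), np.int64(265), array([101.2,   0. ])) (np.int64(224), np.int64(278), array([102.5,  18.1]), array([102.4, -18.1]))
65 (np.int64(237), np.int64(265), array([92.2,  0. ])) (np.int64(224), np.int64(278), array([93.1, 18.4]), array([ 93. , -18.3]))
72 (np.int64(237), np.int64(265), array([87.9,  0.1])) (np.int64(224), np.int64(278), array([88.7, 18.5]), array([ 88.5, -18.4]))
76 (np.int64(237), np.int64(265), array([85.5,  0.1])) (np.int64(224), np.int64(277), array([86.1, 18.6]), array([ 85.9, -17.8]))
80 (np.int64(238), np.int64(264), array([83. ,  0.1])) (np.int64(224), np.int64(277), array([83.5, 18.7]), array([ 83.3, -17.8]))
84 0 (np.int64(224), np.int64(277), array([80.9, 18.7]), array([ 80.7, -17.9]))
88 0 (np.int64(225), np.int64(277), array([78.2, 18.1]), array([ 78.1, -17.9]))
[ 535.9409528  -167.31909975  120.65313058] [ 3.14109447e+00 -1.05388755e-03  1.40125162e+00]
```

The tool is already on the groove line, with the butt about 82 mm ahead. I lower the shut fingers to z ≈ 33.5 and approach.

carry_out(deltas=[0, 0, 0, 0, 0, 0.022, 1, 0, 0, 0, 0, 0, 0.022, 1, 0, 0, 0, 0, 0, 0.022, 1, 0, 0, 0, 0, 0, 0.021, 1, 0, 0, 0, 0.015, 0, 0, 1, 0, 0, 0, 0.015, 0, 0, 1, 0, 0, 0, 0.015, 0, 0, 1, 0, 0, 0, 0.01, 0, 0, 1, 0, 0, 0, 0, 0, 0, 1, 0, 0, 0, 0, 0, 0, 1])

```text
clock: 14.08
eef_pos: [544.7, -115.7, 33.4]
tool_rot: [3.142, 0.001, 1.398]
force: [-0.8, 0.7, -0.3]
width: -0.0
gripper_force: 0.0
```

Run:
```python
from h import *
s=ctrl.read_state();print(s['eef_pos'],s['tool_rot'],s['force'])
d=np.array([np.cos(1.401),np.sin(1.401)]);print((s['eef_pos'][:2]-[535.94,-167.32])@d,(s['eef_pos'][:2]-[535.94,-167.32])@[-d[1],d[0]])
```

```text
[ 544.71355397 -115.70544725   33.43820486] [3.14152555e+00 7.79690477e-04 1.39813573e+00] [-0.82946328  0.73313424 -0.34216614]
52.35486367523245 0.07452685593867589
```

carry_out(deltas=[0, 0, 0, 0.004, 0, 0, 1, 0, 0, 0, 0.004, 0, 0, 1, 0, 0, 0, 0.004, 0, 0, 1, 0, 0, 0, 0.003, 0, 0, 1, 0, 0, 0, 0.003, 0, 0, 1, 0, 0, 0, 0.003, 0, 0, 1, 0, 0, 0, 0.003, 0, 0, 1, 0, 0, 0, 0.003, 0, 0, 1, 0, 0, 0, 0.003, 0, 0, 1])

```text
clock: 15.2
eef_pos: [549.9, -85.4, 33.3]
tool_rot: [-3.141, 0.0, 1.399]
force: [-0.8, -2.5, 0.9]
width: 0.2
gripper_force: 1.1
```

carry_out(deltas=[0, 0, 0, 0.004, 0, 0, 1, 0, 0, 0, 0.005, 0, 0, 1, 0, 0, 0, 0.005, 0, 0, 1, 0, 0, 0, 0.005, 0, 0, 1, 0, 0, 0, 0.005, 0, 0, 1, 0, 0, 0, 0.005, 0, 0, 1, 0, 0, 0, 0.005, 0, 0, 1, 0, 0, 0, 0.005, 0, 0, 1, 0, 0, 0, 0.005, 0, 0, 1, 0, 0, 0, 0.005, 0, 0, 1, 0, 0, 0, 0.004, 0, 0, 1, 0, 0, 0, 0.002, 0, 0, 1])

```text
clock: 16.7
eef_pos: [559.4, -30.6, 33.3]
tool_rot: [-3.142, -0.0, 1.399]
force: [-2.1, -1.5, 1.3]
width: 0.3
gripper_force: 1.4
```

Run:
```python
from h import *
s=ctrl.read_state();print(s['eef_pos'],s['tool_rot'],s['force'])
d=np.array([np.cos(1.401),np.sin(1.401)]);print((s['eef_pos'][:2]-[535.94,-167.32])@d,(s['eef_pos'][:2]-[535.94,-167.32])@[-d[1],d[0]])
a=snap("top","t6.png"); b=snap("scene","s6.png"); w=snap("wrist","w6.png")
cv2.imwrite("pics/c6.png",np.hstack([cv2.resize(b[120:240,230:390,::-1],(400,300),interpolation=cv2.INTER_CUBIC),cv2.resize(a[120:210,120:240,::-1],(400,300),interpolation=cv2.INTER_CUBIC)]))
```

```text
[559.38100376 -30.64843006  33.27457691] [-3.14150862e+00 -3.55440907e-04  1.39923375e+00] [-2.12668542 -1.52219786  1.25026187]
138.667222542764 -0.008921774794138675
```

View pics/c6.png

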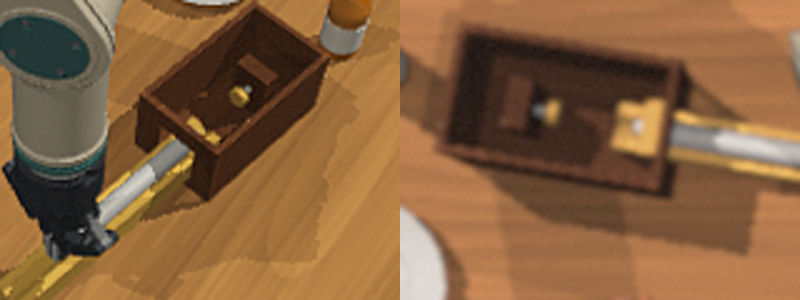

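The nose is through the flap (right half, (637,127)) and the pad face is at (560,112), so about 58–60 mm remain. I push on 42 mm and then creep.

carry_out(deltas=[0, 0, 0, 0.004, 0, 0, 1, 0, 0, 0, 0.005, 0, 0, 1, 0, 0, 0, 0.005, 0, 0, 1, 0, 0, 0, 0.005, 0, 0, 1, 0, 0, 0, 0.005, 0, 0, 1, 0, 0, 0, 0.005, 0, 0, 1, 0, 0, 0, 0.005, 0, 0, 1, 0, 0, 0, 0.003, 0, 0, 1, 0, 0, 0, 0.002, 0, 0, 1, 0, 0, 0, 0.001, 0, 0, 1, 0, 0, 0, 0.001, 0, 0, 1, 0, 0, 0, 0.001, 0, 0, 1])

```text
clock: 18.35
eef_pos: [566.6, 9.9, 33.4]
tool_rot: [3.141, 0.0, 1.398]
force: [-0.1, -3.5, 0.0]
width: 0.2
gripper_force: 1.0
```

carry_out(deltas=[0, 0, 0, 0.001, 0, 0, 1, 0, 0, 0, 0.001, 0, 0, 1, 0, 0, 0, 0.001, 0, 0, 1, 0, 0, 0, 0.001, 0, 0, 1, 0, 0, 0, 0.001, 0, 0, 1, 0, 0, 0, 0.001, 0, 0, 1, 0, 0, 0, 0.001, 0, 0, 1, 0, 0, 0, 0.001, 0, 0, 1, 0, 0, 0, 0.001, 0, 0, 1, 0, 0, 0, 0.001, 0, 0, 1])

```text
clock: 19.6
eef_pos: [568.2, 20.0, 33.3]
tool_rot: [-3.142, 0.0, 1.399]
force: [1.7, -2.8, 0.9]
width: -0.0
gripper_force: 1.1
```

```bash
cat > p.py <<'E'
from h import *
s=ctrl.read_state();d=np.array([np.cos(1.401),np.sin(1.401)])
print("along",((s['eef_pos'][:2]-[535.94,-167.32])@d).round(2),"F",(s['force'][:2]@d).round(2),"t",s["clock"])
E
python3 p.py
```

```text
along 190.13 F -2.45 t 19.6
```

carry_out(deltas=[0, 0, 0, 0.001, 0, 0, 1, 0, 0, 0, 0.001, 0, 0, 1, 0, 0, 0, 0.001, 0, 0, 1, 0, 0, 0, 0.001, 0, 0, 1])

```text
clock: 20.1
eef_pos: [569.0, 24.0, 33.3]
tool_rot: [-3.142, 0.0, 1.399]
force: [0.0, -1.4, 0.2]
width: -0.2
gripper_force: 1.2
```

carry_out(deltas=[0, 0, 0, 0.001, 0, 0, 1, 0, 0, 0, 0.001, 0, 0, 1, 0, 0, 0, 0.001, 0, 0, 1])

```text
clock: 20.48
eef_pos: [569.5, 27.0, 33.3]
tool_rot: [3.142, 0.0, 1.399]
force: [-0.2, -1.7, 0.7]
width: -0.1
gripper_force: 1.2
```

```bash
python3 p.py
python3 - <<'E'
from h import *
a=snap("top","t7.png"); b=snap("scene","s7.png")
cv2.imwrite("pics/c7.png",np.hstack([cv2.resize(b[120:200,250:357,::-1],(400,300),interpolation=cv2.INTER_CUBIC),cv2.resize(a[130:175,145:205,::-1],(400,300),interpolation=cv2.INTER_CUBIC)]))
E
```

```text
along 197.15 F -1.72 t 20.475
```

View pics/c7.png

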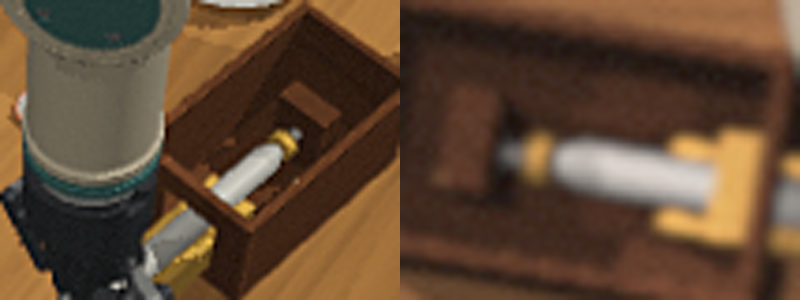

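The nose (right half, about (557,160)) is now almost touching the pad (552,160). I creep on in small steps.

carry_out(deltas=[0, 0, 0, 0.0005, 0, 0, 1, 0, 0, 0, 0.0005, 0, 0, 1, 0, 0, 0, 0.0005, 0, 0, 1, 0, 0, 0, 0.0005, 0, 0, 1])

```text
clock: 21.08
eef_pos: [569.8, 28.8, 33.3]
tool_rot: [-3.142, 0.0, 1.399]
force: [0.0, -2.3, 0.8]
width: -0.1
gripper_force: 1.2
```

```bash
python3 p.py
```

```text
along 199.06 F -2.29 t 21.075
```

carry_out(deltas=[0, 0, 0, 0.0005, 0, 0, 1, 0, 0, 0, 0.0005, 0, 0, 1, 0, 0, 0, 0.0005, 0, 0, 1])

```text
clock: 21.45
eef_pos: [570.0, 30.3, 33.3]
tool_rot: [-3.142, 0.0, 1.399]
force: [-0.7, -2.3, 0.8]
width: -0.0
gripper_force: 1.3
```

```bash
python3 p.py
```

```text
along 200.58 F -2.37 t 21.45
```

carry_out(deltas=[0, 0, 0, 0.0005, 0, 0, 1, 0, 0, 0, 0.0005, 0, 0, 1])

```text
clock: 21.7
eef_pos: [570.2, 31.2, 33.3]
tool_rot: [-3.141, 0.0, 1.399]
force: [-0.3, -3.0, -0.1]
width: 0.1
gripper_force: 1.5
```

```bash
python3 p.py
```

```text
along 201.43 F -3.04 t 21.7
```

carry_out(deltas=[0, 0, 0, 0.0005, 0, 0, 1, 0, 0, 0, 0.0005, 0, 0, 1])

```text
clock: 21.95
eef_pos: [570.3, 32.1, 33.3]
tool_rot: [-3.142, 0.0, 1.399]
force: [0.4, -3.2, 0.6]
width: 0.0
gripper_force: 1.6
```

```bash
python3 p.py
```

```text
along 202.41 F -3.12 t 21.95
```

carry_out(deltas=[0, 0, 0, 0.0005, 0, 0, 1, 0, 0, 0, 0, 0, 0, 1])

```text
clock: 22.2
eef_pos: [570.5, 32.8, 33.3]
tool_rot: [-3.142, 0.0, 1.399]
force: [-0.2, -3.7, 0.1]
width: -0.3
gripper_force: 1.6
```

```bash
python3 p.py
```

```text
along 203.03 F -3.68 t 22.2
```

carry_out(deltas=[0, 0, 0, 0.0005, 0, 0, 1, 0, 0, 0, 0, 0, 0, 1])

```text
clock: 22.45
eef_pos: [570.5, 33.2, 33.3]
tool_rot: [-3.142, 0.0, 1.399]
force: [-0.9, -3.4, 1.9]
width: 0.0
gripper_force: 1.7
```

```bash
python3 p.py
```

```text
along 203.5 F -3.49 t 22.45
```

carry_out(deltas=[0, 0, 0, 0.0005, 0, 0, 1, 0, 0, 0, 0, 0, 0, 1])

```text
clock: 22.7
eef_pos: [570.6, 33.8, 33.3]
tool_rot: [-3.141, 0.0, 1.399]
force: [-0.6, -4.0, 0.3]
width: -0.2
gripper_force: 1.8
```

```bash
python3 p.py
```

```text
along 204.06 F -4.08 t 22.7
```

carry_out(deltas=[0, 0, 0, 0.0005, 0, 0, 1, 0, 0, 0, 0, 0, 0, 1])

```text
clock: 22.95
eef_pos: [570.6, 33.9, 33.3]
tool_rot: [-3.141, 0.001, 1.399]
force: [-1.3, -5.0, 1.5]
width: -0.1
gripper_force: 2.4
```

```bash
python3 p.py
```

```text
along 204.18 F -5.11 t 22.95
```

carry_out(deltas=[0, 0, 0, 0.0004, 0, 0, 1, 0, 0, 0, 0, 0, 0, 1])

```text
clock: 23.2
eef_pos: [570.6, 33.9, 33.3]
tool_rot: [-3.141, 0.001, 1.398]
force: [-0.4, -5.0, 1.2]
width: 0.2
gripper_force: 2.8
```

```bash
python3 p.py
```

```text
along 204.17 F -5.03 t 23.2
```

The rod has stopped advancing (204.18 → 204.17 mm) while the force rose to about 5 N, so it is home. I back off along the groove line and then lift.

carry_out(deltas=[0, 0, 0, 0, 0, 0, 1, 0, 0, 0, -0.001, 0, 0, 1, 0, 0, 0, -0.003, 0, 0, 1, 0, 0, 0, -0.01, 0, 0, 1, 0, 0, 0, -0.02, 0, 0, 1, 0, 0, 0, -0.02, 0, -0.02, 1, 0, 0, 0, -0.03, 0, -0.03, 1, 0, 0, 0, -0.04, 0, -0.04, 1, 0, 0, 0, -0.04, 0, -0.04, 1, 0, 0, 0, 0, 0, 0, 1, 0, 0, 0, 0, 0, 0, 1])

```text
clock: 24.58
eef_pos: [542.1, -127.3, 163.0]
tool_rot: [-3.141, -0.0, 1.398]
force: [-0.3, 0.1, -0.6]
width: -0.0
gripper_force: 0.0
```

```bash
python3 p.py
python3 - <<'E'
from h import *
a=snap("top","t8.png"); b=snap("scene","s8.png")
cv2.imwrite("pics/c8.png",np.hstack([cv2.resize(b[:,:,::-1],(400,300)),cv2.resize(a[130:175,145:205,::-1],(400,300),interpolation=cv2.INTER_CUBIC)]))
E
```

```text
along 40.52 F 0.08 t 24.575
```

View pics/c8.png

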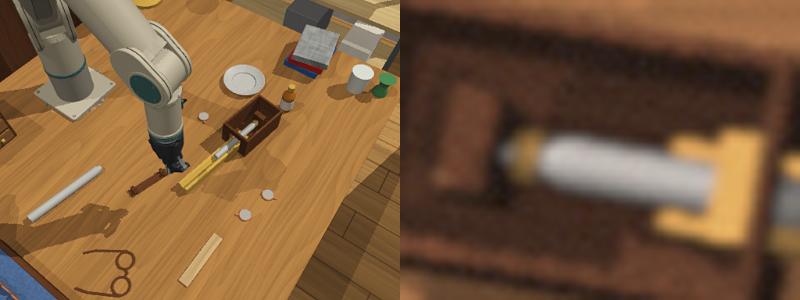

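The nose sits against the pad, which is pushed back from x≈540 to 525 in the crop. The arm is clear and the bystanders are in place. I hand in the job.

```bash
python3 -c "
from cell import ctrl
print(ctrl.finish_job())"
```

```text
the job is handed in; nothing more can be done
None
```

The rod lies in the groove with its nose against the pushed-back end stop, released, with nothing else visibly moved; I handed it in at about 25 s, and the judge gave no verdict.

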